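# Lock the tube rack on the shaker

## Task

Lock the tube rack down on the bench shaker: lift the red key out of its stand and use its blade to turn both slotted clamp screws clockwise until each is fully home, its yellow tongue pointing straight at the rack. Then put the key back in its stand, upright, and let go. Touch the shaker and its screws only with the key, and leave the rack and the other things on the desk where they are.

Things in the scene. Friction and masses are not known exactly. Their poses are not given: they have to be found in the camera images.
- shaker: white bench shaker fixed to the desk, 210 mm (x) by 270 mm (y), its dark metal platform top 90 mm above the desk. Origin at the centre of its underside. The screw axes stand at its y = +100 mm (left) and y = -100 mm (right), x = 0
- screw_left (a joint): left, captive clamp screw. Value = angle turned (rad): 0 fully open, grows clockwise seen from above, hard stop at 1.571 = fully home, tongue pointing straight at the rack and over its flange. Starts between 0.15 and 0.7. It does not rise or fall and stays where it is left; friction torque about 0.08 N m. Straight slot 8 mm wide (mouth flared to 13), 10 mm deep, open at both ends
- screw_left_head (a point): left screw (the one at the shaker's +y end): top centre of its round steel head, 34 mm across, 135 mm above the desk. z up, x along the yellow tongue (14 mm wide, reaching 33 mm from the axis, under the head) and along the slot that crosses the whole head through its centre; the key fits either way round
- screw_right (a joint): right, captive clamp screw. Value = angle turned (rad): 0 fully open, grows clockwise seen from above, hard stop at 1.571 = fully home, tongue pointing straight at the rack and over its flange. Starts between 0.15 and 0.7. It does not rise or fall and stays where it is left; friction torque about 0.08 N m. Straight slot 8 mm wide (mouth flared to 13), 10 mm deep, open at both ends
- screw_right_head (a point): right screw (the one at the shaker's -y end): top centre of its round steel head, 34 mm across, 135 mm above the desk. z up, x along the yellow tongue (14 mm wide, reaching 33 mm from the axis, under the head) and along the slot that crosses the whole head through its centre; the key fits either way round
- rack: white tube rack with blue-capped tubes, 92 x 164 mm, 52 mm tall over the caps, loose on the shaker's platform between the two screws; origin at the centre of its underside
- key: red key standing in its stand at any yaw, 105 mm tall, about 0.12 kg. Origin at the middle of the blade's lower edge, z up, x along the blade's width. Blade 24 mm wide, 4 mm thick (2.5 in the lowest 5 mm), 23 mm high; 12 mm round shaft; black flange 48 mm across, 45 to 49 mm up; square handle 26 x 26 mm, 49 to 105 mm up, flats facing x and y. White stripe on top lies along x
- key_grip (a point): middle of the key's red handle, 78 mm above the blade's lower edge; axes as the key's
- stand: key stand fixed to the desk: dark round foot 72 mm across, grey upright cup 40 mm across outside, 32 inside, floor 10 mm and rim 60 mm above the desk. The key's blade and shaft hang in the cup and its flange rests on the rim, so the stored key's origin is 15 mm above the stand's. Origin at the centre of the underside
- stand_rim (a point): centre of the stand cup's mouth, 60 mm above the desk
- dropper: small white dropper bottle, 34 mm across, 85 mm tall, loose; origin at the centre of its underside
- canister: round aluminium canister, 64 mm across, 155 mm tall, loose; origin at the centre of its underside
- meter: flat black hand-held meter, 75 x 140 x 18 mm, lying loose on the desk; origin at the centre of its underside
Mind the look-alikes: they are no part of the job. Of the things that look like the key, the middle-sized one is meant.

How it is judged:
By the outcome, as a careful person would: the job done as asked, in the order asked, and still so for the second after the job is handed in, with the robot touching nothing.
It also fails if it takes over 58 s, if anything falls off the work surface, if the arm or the gripper's body presses on something with over 40 N, if the wrist force passes 120 N, or if a joint passes its speed limit or range.

## Robot

A 6-joint arm with a two-finger parallel gripper is mounted at the origin on the work surface. World frame = base frame: x ahead of the robot, y to its left, z up, the work surface at z = 0. Lengths are in mm, angles in rad, forces in N, time in s.
With the tool pointing down it reaches from about 350 to 775 mm from the base axis. Payload 7.3 kg.
Tool frame: the origin (TCP) lies at the centre of the arm's flange, where the gripper is bolted on; the fingertips stand 178 mm ahead of it and the grasp point (between the pads) lies 159 mm ahead of it; z points along the fingers, y is the line along which they close (so a half turn about z gives the same grasp; the last joint's range is limited). The gripper opens to 92 mm and grips with 3 to 60 N. Pads are 19 mm wide; open, the fingers measure 130 mm over their backs; the gripper's body (75 mm by 190 mm) begins 47 mm behind the grasp point.
Start: joints at [-1.259, 0.342, 1.524, -0, 1.275, -0.146], TCP at [232.056, -470.933, 404.741] pointing down, gripper open.
Joint ranges: [-2.53, 2.53], [-0.77, 2.02], [0.04, 2.7], [-1, 4.14], [0.28, 2.66], [-3.11, 3.11]. Speed limits (rad/s): [2.57, 2.57, 3.14, 3.14, 3.14, 3.14].

## Interface

Orientations are given as [roll, pitch, yaw] about the fixed x, y, z axes, in that order (R = Rz(yaw) Ry(pitch) Rx(roll)).
In Python, from plant import * gives the robot as it stands. The module is installed in compiled form; this text tells all that it offers.
- The arm moves only by the shell command python3 -m inch 'ROWS'. ROWS is JSON, a list of rows, each a list of 5 numbers: the shift along the tool's x, y, z in m, then the turn about the tool's z in rad, then the opening, from 0 (shut) to 1 (fully open). In form: [[tx, ty, tz, spin, claw], ...]. A call has 1 to 8 rows; each row is the pose to reach, as a shift and turn from the pose commanded when the call began, along the tool's axes at that moment; what a row does not reach only later rows make up. A row lasts 1/12 s, in which the tool goes at most 41.7 mm and 7.16 degrees, less where a joint would pass 70% of its speed; a pose out of reach is approached as far as the arm can. A call with a gripper value outside its range is refused whole. The fingers move at their own pace and stop on an object; the grip force is fixed at half the most. Time passes only in rows, so rows that repeat a pose let the fingers close. It gives the time, the measured TCP pose, the force, the opening and the grip force at its end, in the units of the state.
- get_obs(): the state, without advancing time (a new reading comes with each control period).
- capture(name): name is "scene" or "top"; returns a dict with "color" (480x640x3 uint8, red, green, blue), "intrinsics" (3x3 intrinsics, pixels), "pose" (4x4, takes a point from camera to world coordinates). Camera axes: x right, y down, z forward; pixel columns grow to the right and rows downward; lengths in mm; the calibration is good to about 2 mm. A picture is of the moment at which its call begins. There is no depth.
- close_job(): hands the job in; it is judged then, once.
Trained networks look in a picture, given as the dict that the camera call returned (one of the last four; its "shot" number tells which), for a name from the list of things; names that differ only in an ending like _2 or _b are one class to them, and where a whole thing is asked for, a point or a joint stands for the part that bears it (a point fixed in the world has none). Each returns a list of dicts, best first, with "conf" (0 to 1); they miss things now and then, are a little off and sometimes report something else, mostly with a low value. They report only what shows in the picture. A call takes as long as a camera call. They do not tell look-alikes from the thing itself.
- look_for(picture, target): "rect" ([centre column, centre row, width, height] in pixels, round what is visible of it).
- trace(picture, target): "pixels" (480x640 bool, what is visible of it) and "rect" ([centre column, centre row, width, height] in pixels, round what is visible of it).
- tip_of(picture, target): "centre" ([column, row] in pixels: a listed point, or the origin of a listed thing).
The state is a dict: "time": time; "joint_positions": joint angles; "dq": joint speeds; "tau": joint torques, N m; "tool_pos": TCP position; "tcp_rot": TCP orientation; "contact_force": force on the tool from outside, world axes, zero at the start; "moment": the same for the moment, N m; "grip_width": finger opening in mm; "finger_force": force on a finger pad.
Only numpy, scipy, OpenCV 4.12 (cv2) and the standard library are available. Lean on these libraries where they do the work, as an engineer would, in place of code of your own. Each camera call takes 0.05 s, during which the arm holds its last target. There are 200 camera calls.

## Working session

There is one attempt and no reset: what is moved stays moved. The work goes in short steps, Python scripts to look and compute and a shell command to move; the robot and the scene stay as the last step left them, time stands still between calls to the robot, and variables do not carry over. Pictures are saved under pics/ and viewed, at most 10 in all, crops included, and the job is handed in when it is done.

```bash
mkdir -p pics; cat > h.py <<'E'
from plant import *
import numpy as np, cv2
def ray(p,uv):
    K=p["intrinsics"];T=np.array(p["pose"]);d=T[:3,:3]@np.linalg.inv(K)@np.array([uv[0],uv[1],1.]);return T[:3,3],d
def atz(p,uv,z):
    o,d=ray(p,uv);return o+d*(z-o[2])/d[2]
def proj(p,X):
    T=np.linalg.inv(np.array(p["pose"]));c=T[:3,:3]@np.array(X,float)+T[:3,3];q=np.array(p["intrinsics"])@c;return q[:2]/q[2]
def save(n,p): cv2.imwrite(f"pics/{n}.png",cv2.cvtColor(p["color"],cv2.COLOR_RGB2BGR))
E
python3 - <<'E'
from h import *
np.set_printoptions(precision=1,suppress=True)
for n in("scene","top"):
    p=capture(n);save(n+"0",p);print(n,np.array(p["pose"])[:3],p["intrinsics"][0][0])
    for t,z in(("key",15),("key_grip",93),("stand_rim",60),("screw_left_head",135),("screw_right_head",135),("rack",90),("shaker",0),("canister",0),("dropper",0),("meter",0)):
        for r in tip_of(p,t)[:4]: print(t,round(r["conf"],2),np.array(r["centre"]),atz(p,r["centre"],z))
o=get_obs();print(o)
E
```

```text
scene [[   0.1    0.8   -0.6 1106.1]
 [   1.    -0.1    0.1  -57.3]
 [   0.    -0.6   -0.8  777.9]] 439.3871521120717
key 0.74 [137.6 249.6] [ 544.4 -356.3   15. ]
key 0.63 [164.2 213.3] [ 451.4 -309.2   15. ]
key 0.58 [194.1 258.3] [ 580.1 -238.6   15. ]
key 0.4 [127.1 226.5] [ 479.8 -385.8   15. ]
key_grip 0.79 [182.5 231.7] [ 569.  -244.8   93. ]
key_grip 0.67 [129.4 226.9] [ 545.3 -347.7   93. ]
key_grip 0.53 [159.2 199.6] [ 480.5 -296.5   93. ]
key_grip 0.43 [130.6 234.3] [ 563.9 -343.2   93. ]
stand_rim 0.6 [131.5 233.1] [ 534.9 -355.5   60. ]
screw_left_head 0.53 [388.4 185.7] [533.4 164.7 135. ]
screw_right_head 0.88 [292.7 172.5] [475.8 -20.8 135. ]
screw_right_head 0.38 [338.  192.2] [539.1  62.5 135. ]
rack 0.89 [339.7 190.9] [496.2  75.   90. ]
shaker 0.95 [335.1 218.9] [499.1  68.8   0. ]
canister 0.76 [481.3 197.1] [473.8 422.    0. ]
canister 0.66 [111.8 312.1] [ 677.  -394.4    0. ]
dropper 0.63 [126.4 224.1] [ 460.4 -394.7    0. ]
dropper 0.61 [212.9 333.8] [ 745.3 -200.3    0. ]
meter 0.65 [110.  313.3] [ 679.2 -397.5    0. ]
meter 0.26 [335.6 222. ] [508.1  68.6   
[... 497 characters left out ...]
52.3   60. ]
screw_left_head 0.5 [242.4 281.5] [524.6 168.8 135. ]
screw_right_head 0.56 [332.5 303.5] [476.5 -19.  135. ]
rack 0.96 [291.3 290.7] [505.2  69.2  90. ]
canister 0.7 [140.5 305.5] [477.6 425.1   0. ]
dropper 0.8 [405.6 185.1] [ 753.6 -198.7    0. ]
meter 0.66 [488.8 217.1] [ 674.  -392.2    0. ]
{'time': 1.1, 'joint_positions': array([-1.3,  0.3,  1.5, -0. ,  1.3, -0.1]), 'dq': array([-0., -0., -0., -0.,  0.,  0.]), 'tau': array([  0. , -43.1, -24.4,   0.1,   0. ,   0. ]), 'tool_pos': array([ 232. , -470.9,  404.7]), 'tcp_rot': array([3.1, 0. , 0.5]), 'contact_force': array([0.1, 0.4, 0.7]), 'moment': array([ 0.,  0., -0.]), 'finger_force': 0.0, 'grip_width': 91.92660145102579}
```

```bash
python3 - <<'E'
import cv2,numpy as np
s=cv2.imread("pics/scene0.png");t=cv2.imread("pics/top0.png")
a=cv2.resize(s[170:290,90:230],(400,343),interpolation=cv2.INTER_CUBIC)
b=cv2.resize(t[235:355,400:540],(400,343),interpolation=cv2.INTER_CUBIC)
c=cv2.resize(t[250:330,220:360],(400,229),interpolation=cv2.INTER_CUBIC)
d=cv2.resize(s[140:220,270:410],(400,229),interpolation=cv2.INTER_CUBIC)
cv2.imwrite("pics/crop0.png",np.vstack([np.hstack([a,b]),np.hstack([d,c])]))
E
```

```text
(no output)
```

View pics/scene0.png

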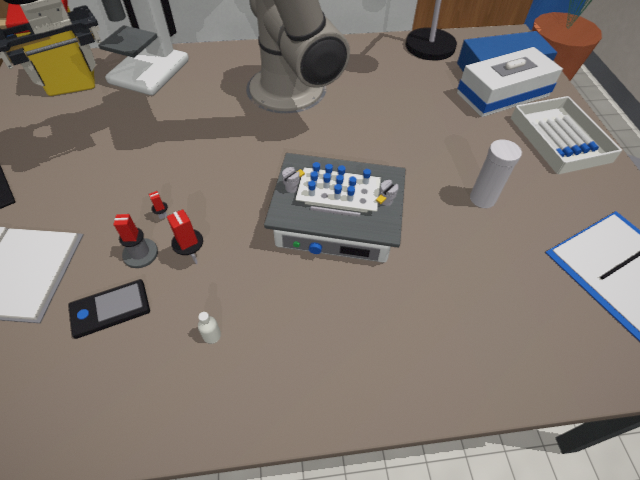

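View pics/crop0.png

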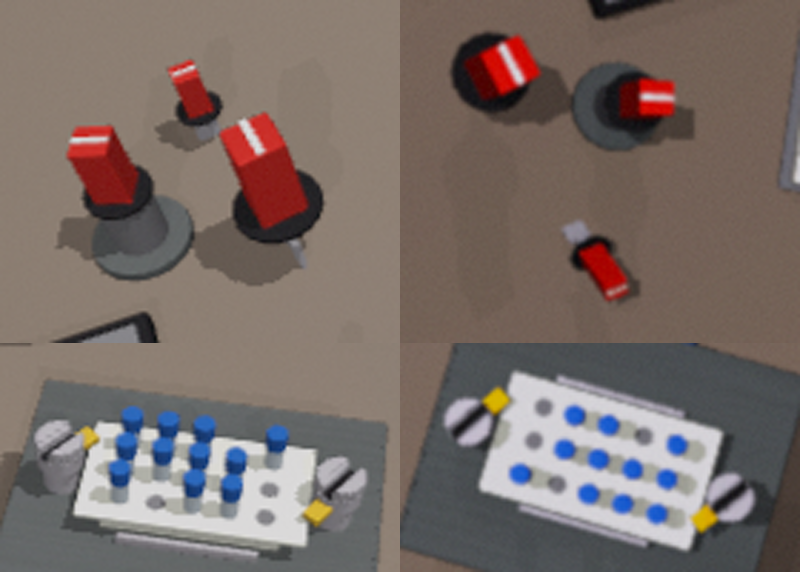

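```bash
cat >> h.py <<'E'
def pca(P):
    c=P.mean(0);u,s,v=np.linalg.svd(P-c,full_matrices=False);return c,np.arctan2(v[0][1],v[0][0]),s/np.sqrt(len(P))
def pts(p,mask,z):
    r,c=np.nonzero(mask);return np.array([atz(p,(a,b),z)[:2] for a,b in zip(c,r)])
def hsv(p): return cv2.cvtColor(p["color"],cv2.COLOR_RGB2HSV).astype(int)
def near(p,X,R):
    u=proj(p,X);r,c=np.mgrid[:480,:640];return np.hypot(c-u[0],r-u[1])<R
def stripe(p,X,R=16):
    # white stripe bounded by red
    h=hsv(p);n=near(p,X,R)
    red=((h[...,0]<8)|(h[...,0]>172))&(h[...,1]>120)&n
    hull=np.zeros((480,640),np.uint8);q=np.argwhere(red)[:,::-1].astype(np.int32)
    cv2.fillConvexPoly(hull,cv2.convexHull(q),1)
    w=(hull>0)&(h[...,1]<100)&(h[...,2]>150)
    return w
def head(p,X,R):
    h=hsv(p);n=near(p,X,R);return h,n
E
python3 - <<'E'
from h import *
np.set_printoptions(precision=2,suppress=True)
for n in("top","scene"):
    p=capture(n);h=hsv(p)
    w=stripe(p,(542,-354,118));print(n,"stripe",w.sum(),*pca(pts(p,w,120)))
    C=[]
    for nm,X in(("L",(525,169,135)),("R",(476,-20,135))):
        yel=(h[...,0]>18)&(h[...,0]<32)&(h[...,1]>150)&(h[...,2]>100)&near(p,X,25)
        y=pts(p,yel,120).mean(0) if yel.sum() else None
        P=near(p,X,12);m=P&(h[...,1]<60)&(h[...,2]>130);q=pts(p,m,135)
        (cx,cy),r=cv2.minEnclosingCircle(q.astype(np.float32))
        d=P&(h[...,2]<75); d&=np.linalg.norm(np.array([[atz(p,(c,r_),135)[:2] for c in range(640)] for r_ in range(480)])-[cx,cy],axis=2)<14 if n=="top" else True
        s=pts(p,d,135);print(nm,"head",cx,cy,r,m.sum(),"mean",q.mean(0),"slot",d.sum(),*pca(s),"yellow",yel.sum(),y)
o=get_obs();print(o["tool_pos"],o["tcp_rot"],o["joint_positions"])
E
python3 -c "
import cv2
t=cv2.imread('pics/top0.png');print(cv2.resize(cv2.cvtColor(t,cv2.COLOR_BGR2GRAY)[272:292,232:256],None,fx=1,fy=1))"
```

```text
top stripe 25 [ 545.76 -353.42] -1.6088870578928387 [7.5 1.2]
L head 527.7177734375 164.48316955566406 24.02802085876465 153 mean [531.58 164.95] slot 42 [530.4  167.31] 2.37087506417802 [6.93 6.28] yellow 55 [549.65 148.68]
R head 476.8530578613281 -18.067005157470703 23.035991668701172 210 mean [478.69 -16.98] slot 34 [474.86 -22.1 ] 2.2514071240259312 [6.53 1.84] yellow 52 [460.86  -5.78]
scene stripe 27 [ 544.92 -355.93] 1.4595385551857352 [7.34 1.21]
L head 530.8539428710938 162.13784790039062 25.540359497070312 164 mean [531.81 162.67] slot 25 [541.41 161.5 ] -0.8509781873416408 [9.44 1.32] yellow 51 [552.8  147.07]
R head 481.16143798828125 -18.25616455078125 26.602060317993164 170 mean [478.69 -22.11] slot 13 [487.36 -29.74] -1.118940180384599 [9.63 5.09] yellow 22 [462.85  -2.79]
[ 232.04 -470.93  404.75] [3.14 0.   0.46] [-1.26  0.34  1.52  0.    1.28 -0.15]
[[ 75  67  76  82  97 145 178 188 193 194 191 183 162 134 105  70  37  47
  100 144 166 168 161 150]
 [ 73  68  75  88 125 173 192 193 193 193 181 152 118  96  63  34  28  35
   68 115 145 152 130 119]
 [ 74  76  81 104
[... 1101 characters left out ...]
82  82  82  81  80  79  81 100 133 146 138 141 128 108  76  51  45
   43  77 138 159 165 183]
 [ 82  82  82  82  82  84  83  80  78  89  93  88  91  80  67  53  46  42
   50 103 162 176 182 199]
 [ 82  83  82  83  83  81  85  78  78  79  76  77  74  76  71  67  60  50
   76 144 194 203 206 209]
 [ 81  78  78  78  81  79  84  79  80  75  76  77  78  78  76  75  71  70
  101 173 208 213 210 212]
 [ 80  78  81  78  80  79  80  82  76  80  77  79  79  78  77  78  77  73
  114 187 209 211 210 210]
 [ 85  81  80  83  77  79  76  76  77  74  76  75  76  77  77  78  77  85
  141 197 210 212 213 211]
 [ 82  82  83  81  80  82  78  78  76  75  72  74  77  74  77  75  75 102
  169 205 210 210 210 210]]
```

```bash
cat >> h.py <<'E'
from scipy.spatial.transform import Rotation as Ro
def go(x,y,z,yaw,o=None):
    o=o or get_obs();R=Ro.from_euler("xyz",o["tcp_rot"]).as_matrix()
    t=R.T@(np.array([x,y,z])-o["tool_pos"])/1000
    cur=np.arctan2(R[1,0],R[0,0]);d=(yaw-cur+np.pi/2)%np.pi-np.pi/2
    print("rows:",np.round(t,4),"spin",round(-d,3),"(alt",round(-d+(np.pi if d>0 else -np.pi),3),") yaw now",round(cur,3))
def rect(p,X,half,s,z=135):
    # gray image resampled on plane z: pixel (j,i) -> world X0-half+j*s
    n=int(2*half/s)+1;g=np.arange(n)*s-half;T=np.linalg.inv(np.array(p["pose"]));xx,yy=np.meshgrid(X[0]+g,X[1]+g)
    W=np.stack([xx,yy,0*xx+z],-1)@T[:3,:3].T+T[:3,3];q=W@np.array(p["intrinsics"]).T;uv=(q[...,:2]/q[...,2:]).astype(np.float32)
    return cv2.remap(cv2.cvtColor(p["color"],cv2.COLOR_RGB2GRAY),uv[...,0],uv[...,1],cv2.INTER_LINEAR).astype(np.float32)
def fitscrew(p,X,s=.5):
    im=rect(p,X,40,s);g=np.arange(-42,43)*s;xx,yy=np.meshgrid(g,g);r=np.hypot(xx,yy);best=[]
    for th in np.arange(0,180,2):
        a=np.radians(th);d=np.abs(-xx*np.sin(a)+yy*np.cos(a))
        t=np.where(r<17,np.where(d<5,-1.,1.),-.3);t=cv2.GaussianBlur(t.astype(np.float32),(0,0),2)
        res=cv2.matchTemplate(im,t,cv2.TM_CCOEFF_NORMED);_,v,_,l=cv2.minMaxLoc(res)
        best.append((v,X[0]-40+(l[0]+42)*s,X[1]-40+(l[1]+42)*s,a))
    return max(best)
E
python3 - <<'E'
from h import *
for n in("top","scene"):
    p=capture(n)
    for X in((527,168),(477,-19)): print(n,np.round(fitscrew(p,X),3))
go(545.3,-354.5,404.7,1.5)
E
```

```text
top [  0.883 534.    167.5     2.269]
top [  0.726 477.    -25.5     2.234]
scene [  0.763 535.    167.5     2.339]
scene [  0.701 477.5   -25.      2.304]
rows: [0.3325 0.034  0.    ] spin -1.042 (alt 2.099 ) yaw now 0.458
```

```bash
python3 -m inch '[[0.041,0.004,0,-0.125,1],[0.082,0.008,0,-0.25,1],[0.123,0.012,0,-0.375,1],[0.165,0.017,0,-0.5,1],[0.206,0.021,0,-0.625,1],[0.247,0.025,0,-0.75,1],[0.288,0.029,0,-0.875,1],[0.329,0.034,0,-1.0,1]]'
python3 - <<'E'
from h import *
p=capture("top");w=stripe(p,(544,-354,118));print(w.sum(),*pca(pts(p,w,120)))
save("top1",p)
go(545.3,-354.5,252,1.5)
E
```

```text
time: 1.97
tool_pos: [544.0, -354.8, 404.8]
tcp_rot: [3.142, 0.0, 1.464]
contact_force: [0.7, -1.4, 1.2]
grip_width: 92.0
finger_force: 0.0
25 [ 545.7589781  -353.41654492] -1.6088870578928387 [7.50268416 1.196749  ]
rows: [-0.0038 -0.0045  0.1518] spin -0.023 (alt 3.118 ) yaw now 1.477
```

```bash
python3 -m inch '[[0,0,0,0,1],[0,0,0,0,1]]'; python3 -c "
from h import *
print(get_obs()['dq']);go(545.3,-354.5,252,1.5)"
```

```text
time: 2.18
tool_pos: [542.8, -355.5, 404.0]
tcp_rot: [-3.14, -0.0, 1.459]
contact_force: [-0.8, 0.0, -0.7]
grip_width: 91.9
finger_force: 0.0
[-0.03977406 -0.02412663  0.02167507 -0.00417403 -0.00041597  0.00131767]
rows: [0.0012 0.0026 0.152 ] spin -0.041 (alt 3.1 ) yaw now 1.459
```

```bash
python3 -m inch '[[0.001,0.003,0.035,-0.04,1],[0.001,0.003,0.07,-0.04,1],[0.001,0.003,0.105,-0.04,1],[0.001,0.003,0.13,-0.04,1],[0.001,0.003,0.145,-0.04,1],[0.001,0.003,0.152,-0.04,1],[0.001,0.003,0.152,-0.04,1]]'
python3 - <<'E'
from h import *
p=capture("scene");save("scene2",p);q=p["color"][150:290,60:240];cv2.imwrite("pics/c2.png",cv2.resize(q[...,::-1],None,fx=4,fy=4))
go(545.3,-354.5,252,1.5)
E
```

```text
time: 2.77
tool_pos: [544.0, -356.1, 251.4]
tcp_rot: [-3.139, -0.002, 1.496]
contact_force: [-1.0, -0.8, -0.2]
grip_width: 92.0
finger_force: 0.0
rows: [0.0017 0.0006 0.001 ] spin -0.004 (alt 3.138 ) yaw now 1.496
```

View pics/c2.png

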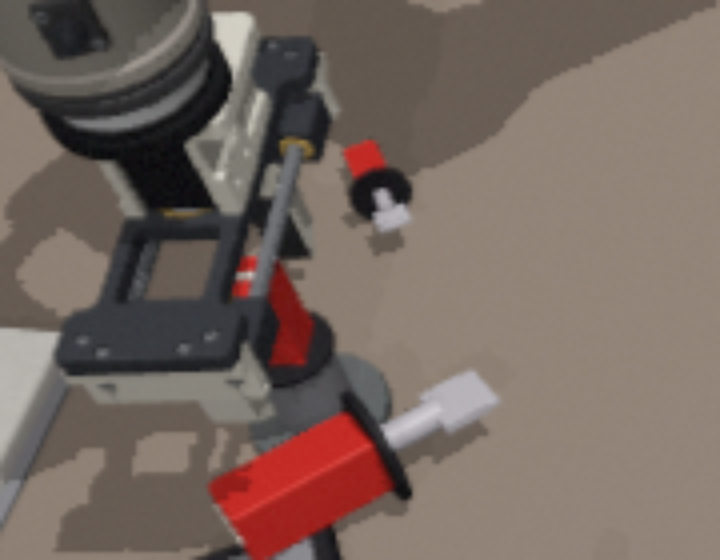

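```bash
python3 - <<'E'
from h import *
p=capture("top");save("top2",p)
ims=[cv2.resize(cv2.imread(f"pics/top{i}.png")[220:360,390:530],(390,390),interpolation=cv2.INTER_CUBIC) for i in (1,2)]
cv2.imwrite("pics/c3.png",np.hstack(ims))
E
```

```text
(no output)
```

View pics/c3.png

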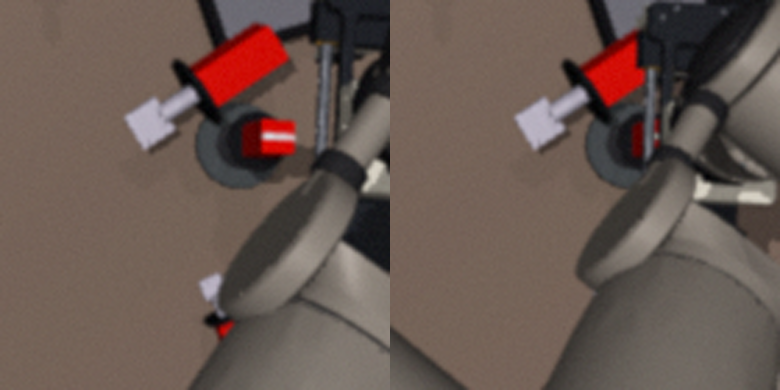

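The large look-alike stood on its blade and toppled by itself before I was near it. In both crops it lies beside the stand, with its flange near (205,90) in the left one. The red key still stands in the stand, between the fingers. I'll close on it.

```bash
python3 -m inch '[[0.001,0,0.001,0,0],[0.001,0,0.001,0,0],[0.001,0,0.001,0,0],[0.001,0,0.001,0,0],[0.001,0,0.001,0,0],[0.001,0,0.001,0,0]]'
python3 -m inch '[[0,0,-0.015,0,0],[0,0,-0.035,0,0],[0,0,-0.065,0,0],[0,0,-0.1,0,0],[0,0,-0.1,0,0]]'
python3 -c "
from h import *
go(477.2,-25.2,400,2.27)"
```

```text
time: 3.37
tool_pos: [545.4, -354.3, 251.9]
tcp_rot: [3.141, 0.0, 1.498]
contact_force: [-0.2, 0.0, -0.6]
grip_width: 56.5
finger_force: 0.0
time: 3.78
tool_pos: [546.3, -355.0, 359.5]
tcp_rot: [3.131, 0.007, 1.498]
contact_force: [0.4, -0.0, 1.7]
grip_width: 22.9
finger_force: 0.0
rows: [ 0.3236 -0.0925 -0.0438] spin -0.772 (alt 2.37 ) yaw now 1.498
```

I lifted before the fingers had closed, so they missed the key. Checking whether it was disturbed.

```bash
python3 -m inch '[[0,0,-0.02,0,1],[0,0,-0.04,0,1],[0,0,-0.04,0,1],[0,0,-0.04,0,1],[0,0,-0.04,0,1],[0,0,-0.04,0,1]]'
python3 - <<'E'
from h import *
print(get_obs()["tool_pos"])
for n in("top","scene"):
    p=capture(n);w=stripe(p,(545,-354,118));print(n,w.sum(),*pca(pts(p,w,120)));save(n+"4",p)
a=cv2.resize(cv2.imread("pics/top4.png")[220:360,390:530],(390,390),interpolation=cv2.INTER_CUBIC)
b=cv2.resize(cv2.imread("pics/scene4.png")[170:310,60:200],(390,390),interpolation=cv2.INTER_CUBIC)
cv2.imwrite("pics/c4.png",np.hstack([a,b]))
go(545.3,-354.5,252,1.5)
E
```

```text
time: 4.28
tool_pos: [545.2, -354.2, 390.2]
tcp_rot: [-3.14, -0.001, 1.498]
contact_force: [-0.0, -0.1, -0.7]
grip_width: 58.7
finger_force: 0.0
[ 545.24473624 -354.23342548  390.20128186]
top 25 [ 545.7589781  -353.41654492] -1.6088870578928387 [7.50268416 1.196749  ]
scene 27 [ 544.92018839 -355.92656541] 1.4595385551857352 [7.34084272 1.21067457]
rows: [-0.0003  0.0002  0.1384] spin -0.002 (alt 3.139 ) yaw now 1.498
```

View pics/c4.png

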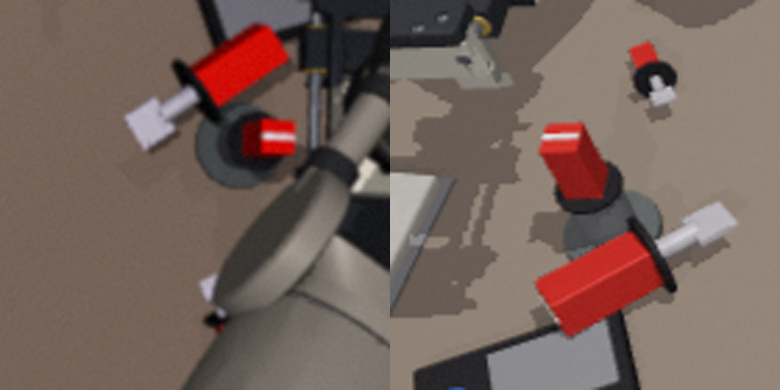

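The red key is undisturbed: stripe at the same pixels, still upright in its stand. I'll retry and allow more time to close.

```bash
python3 -m inch '[[0,0,0,0,1],[0,0,0.01,0,1],[0,0,0.03,0,1],[0,0,0.06,0,1],[0,0,0.095,0,1],[0,0,0.12,0,1],[0,0,0.134,0,1],[0,0,0.138,0,1]]' && python3 -m inch '[[0,0,0,0,0],[0,0,0,0,0],[0,0,0,0,0],[0,0,0,0,0],[0,0,0,0,0],[0,0,0,0,0],[0,0,0,0,0],[0,0,0,0,0]]' && python3 -m inch '[[0,0,0,0,0],[0,0,0,0,0],[0,0,0,0,0],[0,0,0,0,0]]'
```

```text
time: 5.05
tool_pos: [544.5, -353.7, 249.3]
tcp_rot: [-3.136, -0.004, 1.498]
contact_force: [-0.3, 0.6, 0.1]
grip_width: 91.6
finger_force: 0.0
time: 5.72
tool_pos: [545.4, -354.4, 254.0]
tcp_rot: [3.141, 0.0, 1.498]
contact_force: [0.2, 0.7, 0.5]
grip_width: 43.2
finger_force: 0.0
time: 6.05
tool_pos: [545.4, -354.4, 253.7]
tcp_rot: [3.142, 0.0, 1.498]
contact_force: [0.0, -0.1, 0.7]
grip_width: 25.4
finger_force: 30.0
```

```bash
python3 -m inch '[[0,0,-0.01,0,0],[0,0,-0.03,0,0],[0,0,-0.06,0,0],[0,0,-0.095,0,0],[0,0,-0.13,0,0],[0,0,-0.15,0,0],[0,0,-0.16,0,0],[0,0,-0.16,0,0]]' 
python3 -c "
from h import *
o=get_obs();print(o['contact_force'],o['finger_force'])
go(477.2,-25.2,412,2.27)"
```

```text
time: 6.72
tool_pos: [545.4, -354.3, 416.8]
tcp_rot: [3.137, 0.003, 1.498]
contact_force: [-0.3, 0.0, -1.1]
grip_width: 25.7
finger_force: 30.0
[-0.34687399  0.00575834 -1.05691657] 29.995605647563934
rows: [ 0.3233 -0.092   0.0034] spin -0.772 (alt 2.369 ) yaw now 1.498
```

```bash
python3 -m inch '[[0.02,-0.006,0,-0.1,0],[0.055,-0.016,0,-0.2,0],[0.095,-0.027,0,-0.3,0],[0.135,-0.038,0,-0.4,0],[0.175,-0.05,0,-0.5,0],[0.215,-0.061,0,-0.6,0],[0.25,-0.071,0,-0.7,0],[0.285,-0.081,0,-0.77,0]]' && python3 -c "
from h import *
go(477.2,-25.2,412,2.27)"
```

```text
time: 7.38
tool_pos: [484.2, -62.3, 411.8]
tcp_rot: [-3.14, -0.003, 2.273]
contact_force: [0.3, 0.9, -0.5]
grip_width: 26.5
finger_force: 30.0
rows: [ 0.0328  0.0186 -0.0001] spin 0.003 (alt -3.139 ) yaw now 2.273
```

```bash
python3 -m inch '[[0.018,0.009,0,0,0],[0.03,0.016,0,0,0],[0.035,0.0185,0,0,0],[0.035,0.0185,0,0,0],[0.035,0.0185,0,0,0]]'
python3 - <<'E'
from h import *
print(get_obs()["tool_pos"])
for n in("top","scene"):
    p=capture(n);save(n+"5",p)
q=cv2.imread("pics/scene5.png");t=cv2.imread("pics/top5.png")
a=cv2.resize(q[110:230,230:370],(400,343),interpolation=cv2.INTER_CUBIC)
b=cv2.resize(t[240:360,260:400],(400,343),interpolation=cv2.INTER_CUBIC)
cv2.imwrite("pics/c5.png",np.hstack([a,b]))
p=capture("scene")
o=get_obs();x,y,z=o["tool_pos"];yw=o["tcp_rot"][2];c=np.array([np.cos(yw),np.sin(yw),0])*12
for nm,P in(("bladeL",np.array([x,y,z-238.7])-c),("bladeR",np.array([x,y,z-238.7])+c),("head",[477.2,-25.2,135])): u=proj(p,P);print(nm,u,(u-[230,110])*400/140)
go(477.2,-25.2,412,2.27)
E
```

```text
time: 7.8
tool_pos: [477.1, -25.8, 412.8]
tcp_rot: [-3.14, -0.001, 2.268]
contact_force: [-0.5, -0.3, -0.6]
grip_width: 26.0
finger_force: 30.0
[477.14488177 -25.84338583 412.84519274]
bladeL [284.788715   162.12258285] [156.53918573 148.92166529]
bladeR [293.51944533 155.88255209] [181.48412951 131.09300599]
head [290.58275885 173.18098272] [173.09359672 180.51709347]
rows: [0.0011 0.0007 0.0013] spin -0.004 (alt 3.138 ) yaw now 2.266
```

View pics/c5.png

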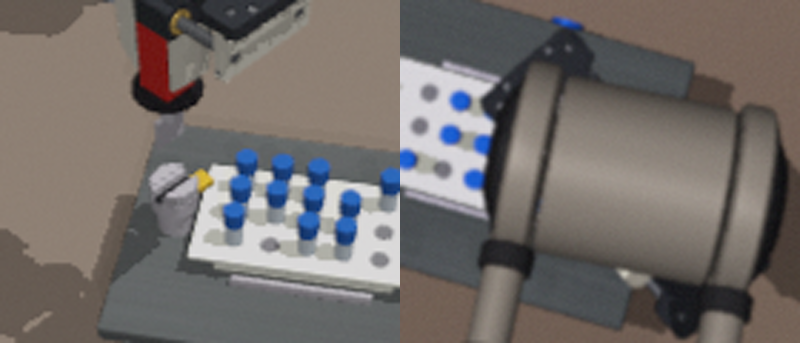

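Left crop: the blade hangs at about (170,125), directly above the slotted right head at (175,180), roughly along the slot, so I'll descend.

```bash
python3 -m inch '[[0.001,0.0005,0.012,0,0],[0.001,0.0005,0.026,0,0],[0.001,0.0005,0.034,0,0],[0.001,0.0005,0.038,0,0],[0.001,0.0005,0.041,0,0],[0.001,0.0005,0.041,0,0]]' && python3 -m inch '[[0,0,0.002,0,0],[0,0,0.004,0,0],[0,0,0.004,0,0]]'
```

```text
time: 8.45
tool_pos: [476.9, -24.7, 372.4]
tcp_rot: [-3.141, -0.0, 2.267]
contact_force: [-1.0, -0.5, -0.8]
grip_width: 25.9
finger_force: 30.0
time: 8.7
tool_pos: [476.8, -24.4, 368.7]
tcp_rot: [3.142, 0.0, 2.268]
contact_force: [0.3, -0.6, -1.9]
grip_width: 25.9
finger_force: 30.0
```

```bash
python3 -m inch '[[0,0,0.001,0,0],[0,0,0.003,0,0],[0,0,0.003,0,0]]' && python3 -m inch '[[0,0,0,0.06,0],[0,0,0,0.12,0],[0,0,0,0.18,0],[0,0,0,0.18,0]]'; python3 -c "
from h import *
print(get_obs()['moment'])"
```

```text
time: 8.95
tool_pos: [476.8, -24.4, 365.5]
tcp_rot: [-3.141, -0.0, 2.268]
contact_force: [0.0, 0.2, -1.3]
grip_width: 25.9
finger_force: 30.0
time: 9.28
tool_pos: [476.8, -24.4, 365.7]
tcp_rot: [3.142, 0.0, 2.086]
contact_force: [0.4, 0.2, -1.5]
grip_width: 25.8
finger_force: 30.0
[-0.0262954  -0.10891263  0.01393908]
```

```bash
python3 -m inch '[[0,0,0,0.1,0],[0,0,0,0.2,0],[0,0,0,0.3,0],[0,0,0,0.4,0],[0,0,0,0.5,0],[0,0,0,0.6,0],[0,0,0,0.7,0],[0,0,0,0.7,0]]'; python3 -c "
from h import *
print(get_obs()['moment'])"
```

```text
time: 9.95
tool_pos: [476.6, -24.4, 365.6]
tcp_rot: [-3.14, 0.0, 1.386]
contact_force: [-1.9, 0.1, -0.2]
grip_width: 26.1
finger_force: 30.0
[-0.08955932  0.32033754  0.06080465]
```

Engaged; moment z is about 0.06 N·m. I'll go on in small turns until the stop shows.

```bash
python3 -m inch '[[0,0,0,0.05,0],[0,0,0,0.1,0],[0,0,0,0.15,0],[0,0,0,0.2,0],[0,0,0,0.2,0]]'; python3 -c "
from h import *
print(get_obs()['moment'])"; python3 -m inch '[[0,0,0,0.04,0],[0,0,0,0.08,0],[0,0,0,0.08,0]]'; python3 -c "
from h import *
print(get_obs()['moment'])
p=capture('scene');save('scene6',p);cv2.imwrite('pics/c6.png',cv2.resize(p['color'][130:230,240:380][...,::-1],None,fx=4,fy=4,interpolation=cv2.INTER_CUBIC))"
```

```text
time: 10.37
tool_pos: [476.6, -24.4, 365.6]
tcp_rot: [-3.141, 0.0, 1.19]
contact_force: [-2.3, 0.5, -0.0]
grip_width: 26.2
finger_force: 30.0
[0.00472998 0.39422347 0.04421326]
time: 10.62
tool_pos: [476.6, -24.4, 365.7]
tcp_rot: [-3.141, 0.0, 1.111]
contact_force: [-1.9, 0.0, -0.3]
grip_width: 25.7
finger_force: 30.0
[-0.078855    0.49182148  0.04179176]
```

View pics/c6.png

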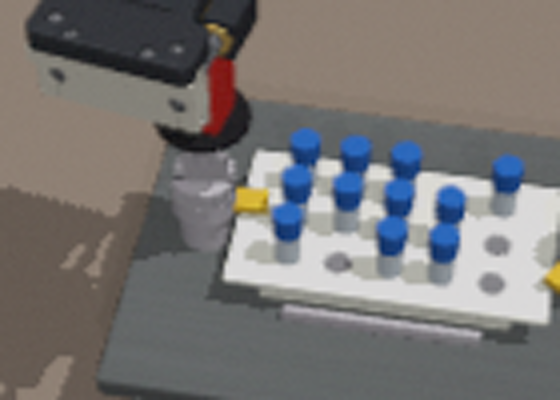

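The yellow tongue at (252,200) is almost in line with the rack, but the moment shows only friction. Going on.

```bash
python3 -m inch '[[0,0,0,0.05,0],[0,0,0,0.1,0],[0,0,0,0.1,0]]'; python3 -c "
from h import *
print(get_obs()['moment'])"; python3 -m inch '[[0,0,0,0.04,0],[0,0,0,0.08,0],[0,0,0,0.08,0]]'; python3 -c "
from h import *
print(get_obs()['moment'])"
```

```text
time: 10.92
tool_pos: [476.7, -24.4, 365.6]
tcp_rot: [-3.141, 0.0, 1.01]
contact_force: [-2.3, 0.2, -0.1]
grip_width: 26.0
finger_force: 30.0
[0.01799487 0.52704928 0.08687326]
time: 11.17
tool_pos: [476.6, -24.3, 365.7]
tcp_rot: [-3.141, 0.001, 0.931]
contact_force: [-2.8, 0.6, 1.0]
grip_width: 26.2
finger_force: 30.0
[0.02128054 0.69302288 0.38037069]
```

Moment jumped to 0.38 N·m, so the stop is reached. Ease back within the play, lift, inspect.

```bash
python3 -m inch '[[0,0,0,-0.1,0],[0,0,0,-0.2,0],[0,0,0,-0.25,0],[0,0,-0.01,-0.25,0],[0,0,-0.025,-0.25,0],[0,0,-0.04,-0.25,0],[0,0,-0.047,-0.25,0],[0,0,-0.047,-0.25,0]]'; python3 - <<'E'
from h import *
p=capture('scene');save("scene7",p);print(fitscrew(p,(477,-25)))
h=hsv(p);yel=(h[...,0]>18)&(h[...,0]<32)&(h[...,1]>150)&(h[...,2]>100)&near(p,(477,-25,130),25)
print(yel.sum(),pts(p,yel,115).mean(0)-[477.2,-25.2])
go(534.5,167.5,412,2.30)
E
```

```text
time: 11.83
tool_pos: [477.4, -24.5, 414.3]
tcp_rot: [3.137, -0.001, 1.18]
contact_force: [1.1, -0.4, -1.2]
grip_width: 25.6
finger_force: 30.0
(0.7013357281684875, 477.0, -27.0, np.float64(1.2566370614359172))
42 [ 4.46857737 22.8933188 ]
rows: [ 0.1993 -0.0201  0.0011] spin -1.12 (alt 2.021 ) yaw now 1.18
```

```bash
python3 -m inch '[[0.02,-0.002,0,-0.12,0],[0.05,-0.005,0,-0.24,0],[0.08,-0.008,0,-0.36,0],[0.11,-0.011,0,-0.48,0],[0.14,-0.014,0,-0.6,0],[0.165,-0.017,0,-0.72,0],[0.185,-0.019,0,-0.84,0],[0.196,-0.02,0,-0.96,0]]' ; python3 -m inch '[[0,0,0,-0.12,0],[0,0,0,-0.16,0],[0,0,0,-0.16,0],[0,0,0,-0.16,0]]'
python3 - <<'E'
from h import *
p=capture("scene");save("scene8",p)
q=cv2.imread("pics/scene8.png");cv2.imwrite("pics/c8.png",cv2.resize(q[120:240,270:430],None,fx=5,fy=5,interpolation=cv2.INTER_CUBIC))
o=get_obs();x,y,z=o["tool_pos"];yw=o["tcp_rot"][2];c=np.array([np.cos(yw),np.sin(yw),0])*12
for s in(-1,1): print((proj(p,np.array([x,y,z-238.7])+s*c)-[270,120])*5)
print((proj(p,[534.5,167.5,135])-[270,120])*5)
go(534.5,167.5,412,2.30)
E
```

```text
time: 12.55
tool_pos: [533.7, 166.5, 411.1]
tcp_rot: [-3.141, -0.001, 2.147]
contact_force: [0.0, 0.2, -0.5]
grip_width: 26.0
finger_force: 30.0
time: 12.88
tool_pos: [533.4, 164.3, 411.7]
tcp_rot: [-3.14, -0.001, 2.297]
contact_force: [0.9, -0.6, -0.8]
grip_width: 25.8
finger_force: 30.0
[586.68506827 277.47816722]
[623.21340621 243.94050878]
[599.63798774 330.02699407]
rows: [ 0.0017  0.003  -0.0001] spin -0.003 (alt 3.138 ) yaw now 2.297
```

View pics/c8.png

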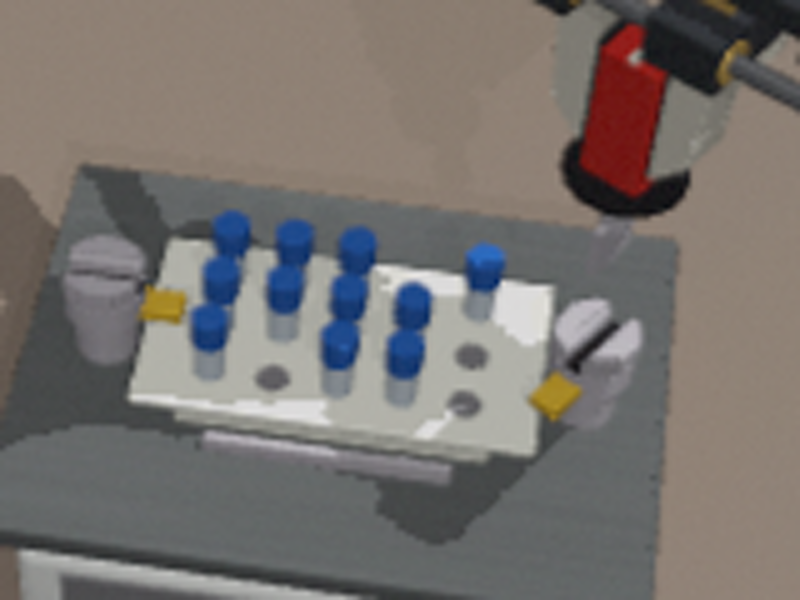

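```bash
python3 - <<'E'
from h import *
p=capture("scene");P0=p
def chk(img,x,y,z):
    h=cv2.cvtColor(img,cv2.COLOR_BGR2HSV).astype(int)
    a=np.linspace(0,2*np.pi,60);b=z-238.7
    q=np.array([proj(P0,[x+24*np.cos(t),y+24*np.sin(t),b+k]) for t in a for k in(45,49)])
    lo,hi=q.min(0),q.max(0);c=proj(P0,[x,y,b+47])
    r,cc=np.mgrid[:480,:640]
    m=(h[...,2]<55)&(np.hypot(cc-c[0],(r-c[1])*1.4)<18)
    n,l,st,ce=cv2.connectedComponentsWithStats(m.astype(np.uint8));k=1+np.argmax(st[1:,4]);s=st[k]
    print("pred",lo.round(1),hi.round(1),"seen",s[:2],s[:2]+s[2:4],s[4])
    c=proj(P0,[x,y,b+8]).astype(int);print(c);print(h[c[1]-8:c[1]+12,c[0]-12:c[0]+13,2])
o=get_obs();print(o["tool_pos"])
chk(cv2.imread("pics/scene5.png"),477.1,-25.8,412.8)
chk(cv2.imread("pics/scene7.png"),477.4,-24.5,413.5)
chk(cv2.imread("pics/scene8.png"),533.4,164.3,411.9)
E
```

```text
[533.41749653 164.14837796 412.13006227]
pred [275.6 131.3] [301.4 150.3] seen [277 136] [301 150] 148
[289 156]
[[142 142 139 131  80  46  28  19  21  24  25  23  23  21  20  23  22  69
   78 124 141 142 142 142 142]
 [141 142 142 138 131 128 110 101  67  42  38  41  41  41  52  72  92 117
  128 140 143 142 142 142 142]
 [142 142 142 138 137 140 136 132 121 103 105 108 109 103  96 100 104 128
  135 138 138 138 137 138 138]
 [142 141 141 142 141 141 139 137 136 122 115 115 115 112 103 103 104 128
  137 136 137 136 136 137 137]
 [142 143 142 142 142 138 137 138 137 127 111 113 116 113 103 104 106 127
  136 138 137 138 136 137 137]
 [141 141 142 143 142 138 133 122 124 113 105 105 110 106 104 104 118 121
  120 133 138 136 137 137 137]
 [143 142 142 142 139 136 131 112 107 105 105 106 106 105 106 104 122 112
  105 107 108 110 109 114 122]
 [143 143 141 143 139 137 135 114 105 104 104 105 104 105 104 118 127 114
  103 102 102 103 102 102 102]
 [142 141 142 141 138 137 136 115 106 104 106 103 104 104 105 122 120 105
  100 100 100 101 102 103 101]
 [141 142 141 141 139 137 138 115 105 105 
[... 4759 characters left out ...]
04 105 102 100  99 100 101 101 101  99
  100 101 100 101 100 104 103]
 [101  99  99 101 101 101 102 101 103 103 105 103 103 103 102 103 102 101
  102 101 102  99 102  99 102]
 [ 96  98  98  99 100 101 102 104 103 102 102 102 104 104 105 102 103 103
  103 104 102 102 102 102  88]
 [194 156 111  97  99 100 103 101 101 101 100 101 100 103 102 103 102 102
  105 103 103 104 103 103 100]
 [196 154 110  99 102 103 101 101 100 101 100 100 101 102 101 101 101 101
  101 102 103 102 104 103 103]
 [215 162 108 100 100 100  98  99  98 117 125 109 105 102 102 103 102 103
  101 102 101 100 101 102 100]
 [219 155  99  98  99 135 143 173 181 183 183 181 144 108 100 103 100 102
  102 103 104 103 102 103 101]]
```

The key sits unchanged in the grip, and its blade is where predicted. I'll correct the position and descend into the left slot.

```bash
python3 -m inch '[[0.0017,0.003,0.006,0,0],[0.0017,0.003,0.02,0,0],[0.0017,0.003,0.03,0,0],[0.0017,0.003,0.036,0,0],[0.0017,0.003,0.04,0,0],[0.0017,0.003,0.043,0,0],[0.0017,0.003,0.043,0,0]]' && python3 -m inch '[[0,0,0.002,0,0],[0,0,0.004,0,0],[0,0,0.004,0,0]]'
```

```text
time: 13.57
tool_pos: [534.5, 167.5, 369.2]
tcp_rot: [-3.141, -0.0, 2.298]
contact_force: [0.3, -0.1, -0.4]
grip_width: 26.2
finger_force: 30.0
time: 13.82
tool_pos: [534.5, 167.5, 365.6]
tcp_rot: [-3.142, 0.0, 2.298]
contact_force: [-0.6, -0.3, -1.2]
grip_width: 26.3
finger_force: 30.0
```

```bash
python3 -m inch '[[0,0,0,0.1,0],[0,0,0,0.2,0],[0,0,0,0.3,0],[0,0,0,0.4,0],[0,0,0,0.5,0],[0,0,0,0.6,0],[0,0,0,0.7,0],[0,0,0,0.8,0]]'; python3 -m inch '[[0,0,0,0.1,0],[0,0,0,0.2,0],[0,0,0,0.3,0],[0,0,0,0.3,0]]'; python3 -c "
from h import *
print(get_obs()['moment'])";  python3 -m inch '[[0,0,0,0.05,0],[0,0,0,0.1,0],[0,0,0,0.1,0]]'; python3 -c "
from h import *
print(get_obs()['moment'])"
```

```text
time: 14.48
tool_pos: [534.2, 167.5, 365.8]
tcp_rot: [-3.141, 0.0, 1.493]
contact_force: [-1.4, -0.3, -0.4]
grip_width: 25.7
finger_force: 30.0
time: 14.82
tool_pos: [534.3, 167.6, 365.8]
tcp_rot: [-3.141, 0.0, 1.194]
contact_force: [-1.2, -0.2, -0.2]
grip_width: 25.8
finger_force: 30.0
[-0.02198727  0.26394025  0.04111056]
time: 15.07
tool_pos: [534.4, 167.6, 365.8]
tcp_rot: [-3.141, 0.0, 1.099]
contact_force: [-1.7, -0.3, 0.2]
grip_width: 25.7
finger_force: 30.0
[-0.03703996  0.28820762  0.01295892]
```

```bash
for i in 1; do :; done; python3 -m inch '[[0,0,0,0.05,0],[0,0,0,0.1,0],[0,0,0,0.1,0]]'; python3 -c "
from h import *
print(get_obs()['moment'])";  python3 -m inch '[[0,0,0,0.04,0],[0,0,0,0.08,0],[0,0,0,0.08,0]]'; python3 -c "
from h import *
print(get_obs()['moment'])"
```

```text
time: 15.32
tool_pos: [534.4, 167.6, 365.8]
tcp_rot: [-3.141, 0.0, 1.0]
contact_force: [-2.2, -0.0, 0.7]
grip_width: 25.7
finger_force: 30.0
[-0.00975303  0.2883765   0.08877639]
time: 15.57
tool_pos: [534.4, 167.6, 365.8]
tcp_rot: [-3.142, 0.0, 0.921]
contact_force: [-2.2, 1.0, 1.1]
grip_width: 26.1
finger_force: 30.0
[-0.02958153  0.40314563  0.48961298]
```

The stop shows here too (0.49 N·m at the same yaw as the right screw). Ease back, lift, and check both screws.

```bash
python3 -m inch '[[0,0,0,-0.1,0],[0,0,0,-0.2,0],[0,0,0,-0.26,0],[0,0,-0.01,-0.26,0],[0,0,-0.025,-0.26,0],[0,0,-0.04,-0.26,0],[0,0,-0.05,-0.26,0],[0,0,-0.05,-0.26,0]]'; python3 - <<'E'
from h import *
p=capture('scene');save("scene9",p);print(fitscrew(p,(477,-25)),fitscrew(p,(534.5,167.5)))
cv2.imwrite("pics/c9.png",cv2.resize(p["color"][120:240,270:430][...,::-1],None,fx=5,fy=5,interpolation=cv2.INTER_CUBIC))
go(545.4,-354.4,415,1.498)
E
```

```text
time: 16.23
tool_pos: [534.9, 167.6, 418.7]
tcp_rot: [3.137, -0.003, 1.178]
contact_force: [0.9, 0.1, -1.0]
grip_width: 25.8
finger_force: 30.0
(0.5896735191345215, 478.5, -27.0, np.float64(1.2915436464758039)) (0.6237239837646484, 536.0, 167.5, np.float64(1.2915436464758039))
rows: [-0.4781  0.2097  0.0019] spin -0.32 (alt 2.822 ) yaw now 1.178
```

View pics/c9.png

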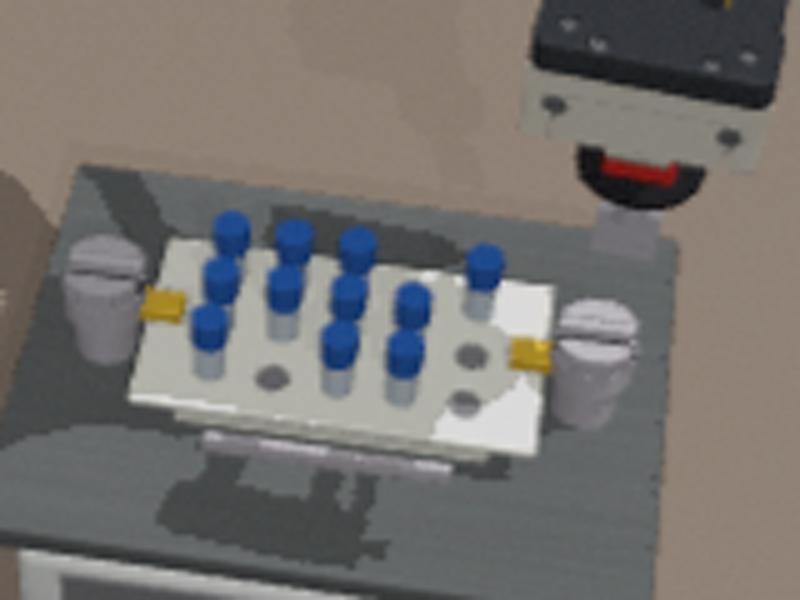

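Both tongues, at (163,305) and (531,355), point along the rack's axis, and both slots fit at 1.29 rad against the expected 1.28. Now back to the stand.

```bash
python3 -m inch '[[-0.018,0.008,0,-0.04,0],[-0.05,0.022,0,-0.08,0],[-0.086,0.038,0,-0.12,0],[-0.122,0.054,0,-0.16,0],[-0.158,0.069,0,-0.2,0],[-0.194,0.085,0,-0.24,0],[-0.23,0.101,0,-0.28,0],[-0.266,0.117,0,-0.32,0]]' && python3 -m inch '[[-0.025,0,0,0,0],[-0.06,0,0,0,0],[-0.095,0,0,0,0],[-0.13,0,0,0,0],[-0.16,0,0,0,0],[-0.18,0,0,0,0],[-0.19,0,0,0,0],[-0.19,0,0,0,0]]' && python3 -m inch '[[0,0,0,0,0]]' && python3 -c "
from h import *
go(545.4,-354.4,253.7,1.498)"
```

```text
time: 16.95
tool_pos: [540.3, -124.8, 414.9]
tcp_rot: [-3.14, -0.0, 1.5]
contact_force: [0.6, -0.4, -1.2]
grip_width: 25.9
finger_force: 30.0
time: 17.62
tool_pos: [526.4, -314.3, 414.4]
tcp_rot: [-3.14, -0.001, 1.495]
contact_force: [-0.1, 0.9, -1.3]
grip_width: 26.0
finger_force: 30.0
time: 17.7
tool_pos: [526.9, -312.0, 415.0]
tcp_rot: [-3.141, -0.001, 1.497]
contact_force: [-0.0, 0.2, -0.7]
grip_width: 25.8
finger_force: 30.0
rows: [-0.0411  0.0217  0.1612] spin -0.001 (alt 3.141 ) yaw now 1.497
```

```bash
python3 -m inch '[[-0.015,0.008,0,0,0],[-0.03,0.016,0.02,0,0],[-0.038,0.02,0.05,0,0],[-0.041,0.0215,0.075,0,0],[-0.041,0.0215,0.085,0,0],[-0.041,0.0215,0.09,0,0],[-0.041,0.0215,0.09,0,0],[-0.041,0.0215,0.09,0,0]]' && python3 - <<'E'
from h import *
go(545.4,-354.4,253.7,1.498)
p=capture("scene")
cv2.imwrite("pics/c10.png",cv2.resize(p["color"][170:290,70:230][...,::-1],None,fx=5,fy=5,interpolation=cv2.INTER_CUBIC))
for t in("stand_rim","key"):
    print(t,[(r["conf"],r["centre"]) for r in tip_of(p,t)[:3]])
print(proj(p,[545.4,-354.4,60]))
E
```

```text
time: 18.37
tool_pos: [545.8, -354.2, 327.3]
tcp_rot: [3.14, 0.001, 1.499]
contact_force: [-0.6, 0.1, -1.2]
grip_width: 25.7
finger_force: 30.0
rows: [-0.0002 -0.0005  0.0736] spin 0.001 (alt -3.141 ) yaw now 1.499
stand_rim [(0.95, [127.4, 234.8]), (0.63, [484.7, 199.8])]
key [(0.68, [182.3, 243.1]), (0.67, [158.5, 206.5]), (0.55, [121.6, 231.2])]
[131.41810824 237.21356289]
```

View pics/c10.png

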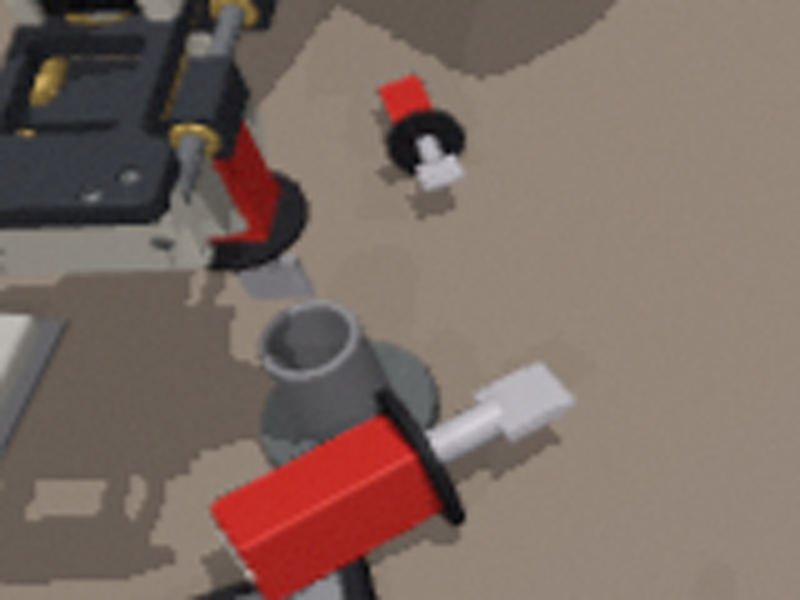

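The cup mouth at crop (310,340) matches the expected rim, and the blade at (282,290) is right above it. Descending to release height.

```bash
python3 -m inch '[[0,0,0.01,0,0],[0,0,0.025,0,0],[0,0,0.045,0,0],[0,0,0.058,0,0],[0,0,0.066,0,0],[0,0,0.07,0,0],[0,0,0.0715,0,0],[0,0,0.0715,0,0]]' && python3 -m inch '[[0,0,0.001,0,0],[0,0,0.001,0,0]]'
```

```text
time: 19.18
tool_pos: [545.5, -355.0, 254.6]
tcp_rot: [3.141, 0.0, 1.498]
contact_force: [1.5, -0.6, -1.1]
grip_width: 25.6
finger_force: 30.0
time: 19.35
tool_pos: [545.5, -355.1, 254.0]
tcp_rot: [3.14, 0.001, 1.498]
contact_force: [-0.7, -1.0, -0.8]
grip_width: 25.9
finger_force: 30.0
```

```bash
python3 -m inch '[[0,0,0,0,0.4],[0,0,0,0,1],[0,0,0,0,1],[0,0,0,0,1],[0,0,0,0,1],[0,0,0,0,1],[0,0,0,0,1],[0,0,0,0,1]]' && python3 -m inch '[[0,0,0,0,1],[0,0,0,0,1],[0,0,0,0,1],[0,0,0,0,1],[0,0,-0.01,0,1],[0,0,-0.03,0,1],[0,0,-0.065,0,1],[0,0,-0.1,0,1]]' && python3 -m inch '[[0,0,-0.03,0,1],[0,0,-0.05,0,1],[0,0,-0.05,0,1],[0,0,-0.05,0,1]]'
python3 - <<'E'
from h import *
for n in("top","scene"):
    p=capture(n);w=stripe(p,(545,-354,118));print(n,w.sum(),*pca(pts(p,w,120)))
    for t,z in(("rack",90),("canister",0),("dropper",0),("meter",0)):
        for r in tip_of(p,t)[:1]: print(t,round(r["conf"],2),atz(p,r["centre"],z).round())
E
```

```text
time: 20.02
tool_pos: [545.3, -354.9, 253.2]
tcp_rot: [3.142, 0.0, 1.498]
contact_force: [0.3, -0.4, 0.4]
grip_width: 74.4
finger_force: 0.0
time: 20.68
tool_pos: [545.1, -354.7, 354.1]
tcp_rot: [-3.14, -0.001, 1.498]
contact_force: [1.0, -0.7, 0.7]
grip_width: 91.9
finger_force: 0.0
time: 21.02
tool_pos: [545.3, -354.8, 405.3]
tcp_rot: [3.139, 0.002, 1.498]
contact_force: [-0.1, 0.4, 0.1]
grip_width: 91.9
finger_force: 0.0
top 22 [ 545.87826098 -354.0149605 ] -1.5830385780412337 [6.68751006 1.05984271]
rack 0.59 [508.  70.  90.]
canister 0.91 [481. 429.   0.]
dropper 0.69 [ 753. -197.    0.]
meter 0.98 [ 677. -396.    0.]
scene 27 [ 544.92018839 -355.92656541] 1.4595385551857352 [7.34084272 1.21067457]
rack 0.6 [496.  77.  90.]
canister 0.65 [478. 417.   0.]
dropper 0.71 [419.  93.   0.]
meter 0.85 [ 677. -396.    0.]
```

The key is back upright at its starting pose, and the other things are where they were.

```bash
python3 -c "
from plant import *
print(close_job())"
```

```text
the job is handed in; nothing more can be done
None
```

Both clamp screws are turned to their stops with their tongues pointing at the rack, the key is back upright in its stand and released, and the job is handed in at about 21.5 s; the big look-alike key toppled untouched before I reached it and was left lying.

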